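# Unbar the sloping desk holder and take out the remote control

## Task

The remote control is kept in the sloping wooden desk holder behind a retaining bar. First lift the bar, roughly level, up out of its two open brackets and lay it gently on the bare desk; then take the remote out and lay it gently on the notebook, lengthwise along the cover, fully on it and buttons up. The ruler stays in the holder, and the screwdriver, tape measure and squeeze tube stay where they are.

Things in the scene. Friction and masses are not known exactly. Their poses are not given: they have to be found in the camera images.
- holder: Sloping pale wooden holder, fixed, 180 x 245 x 125 mm. Origin: centre of its underside on the desk; x to its high back, which stands to the left or far left; z up. Front edge x = -97 mm, back x = +80 mm. Its face rises to the back at 30 degrees. Ribs 6 mm high at y = -112, 0, +112 mm part it into two lanes (mid-lines y = -56, +56 mm): one has the remote, one the ruler, either way round.
- holder_foot (a point): Middle of the lower edge of the holder's sloping face, at holder x = -85 mm, z = 22 mm; axes as the holder's. The face runs 190 mm up the slope from here. A lip along this edge, 14 mm high square to the face, stops things from sliding off.
- bracket_a (a point): Middle of the slot floor of the first steel bracket (holder y = +118 mm), 125 mm up the slope and 22 mm off the face; axes as the holder's. The slot is 15 mm wide, 16 mm deep and opens square to the slope.
- bracket_b (a point): The same point of the other steel bracket (holder y = -118 mm). The bar's underside rests on both slot floors.
- bar: Aluminium retaining bar, loose, 259 mm long, 12 x 12 mm square, an 18 x 18 x 6 mm flange on each end, 0.1 kg. Origin: its centre. y along the bar; z square to the sloping face (30 degrees from vertical); x up the slope. It lies in the slots, flanges outside, centre 28 mm off the face, 3 mm clear of the remote, and comes out along its z. On the desk its centre is 9 mm high.
- remote: Black remote control with many small buttons, loose, 163 x 48 x 19 mm, 0.11 kg, lying lengthwise up a lane, lower end on the lip. Origin: centre of its underside, on the sloping face. x along its length (up the slope), y across, z out of the button side (30 degrees from vertical). Finger room of 25 mm or more on both long sides.
- ruler: Clear flat ruler, loose, 160 x 30 x 8 mm, lying lengthwise up the other lane. Origin: centre of its underside; y along its length, z out of its upper face.
- notebook: Wire-bound notebook with a purple cover, lying closed and fixed on the desk to the right of the holder. Origin: centre of its underside. 211 mm along its x, 154 mm along its y; the flat cover lies 10 mm over the desk (the wire reaches 13 mm).
- screwdriver: Screwdriver with a red six-sided handle, loose, 24 x 177 x 21 mm, lying beyond the holder. Origin: centre of its underside. Leave alone.
- tape_measure: Yellow pocket tape measure, loose, 35 x 71 x 60 mm, beyond and to the right of the holder. Origin: centre of its underside. Leave alone.
- tube: Red and white squeeze tube, loose, 40 x 136 x 27 mm, lying to the right of the notebook. Origin: centre of its underside. Leave alone.

How it is judged (in metres and radians):
On the way, in this order (a step that is already met when the one before it is completed fails the run):
1. the bar is lifted out of both brackets, roughly level (within 30 degrees), the remote still in the holder (z of bar in the frame of holder above 0.136 m and angle between bar's own y axis and vertical between 1.05 and 2.09 rad and distance of remote from where it was at the start of the episode below 0.03 m), for 0.1 s.
2. the bar lies on the desk, let go, the remote still in the holder (height (world z) of bar between 0.004 and 0.015 m and linear speed of bar below 0.03 m/s and contact force between the fingers and bar below 0.1 N and distance of remote from where it was at the start of the episode below 0.03 m), for 0.2 s.
At the end, for the whole second after the job is handed in: Bar at rest on the bare desk (centre 4 to 15 mm high); remote at rest, flat within 7 degrees, buttons up on the notebook, centre within 35 mm lengthwise and 55 mm crosswise of the cover's, long sides within 34 degrees; ruler still in the holder, within 40 mm of its start (height (world z) of bar between 0.004 and 0.015 m and linear speed of each of bar, remote below 0.03 m/s and x of remote in the frame of notebook between -0.035 and 0.035 m and y of remote in the frame of notebook between -0.055 and 0.055 m and z of remote in the frame of notebook between 0.006 and 0.016 m and angle between the x axis of remote and the x axis of notebook, either way round below 0.6 rad and angle between remote's own z axis and vertical below 0.12 rad and distance of ruler from where it was at the start of the episode below 0.04 m); the robot touches nothing.
It fails at once if the screwdriver, tape measure or tube is moved by more than 30 mm (distance of any of screwdriver, tape_measure, tube from where it was at the start of the episode above 0.03 m).
It fails at once if the bar or the remote is dropped or thrown down (faster than 0.7 m/s within 50 mm of the desk) ((height (world z) of bar below 0.05 m and linear speed of bar above 0.7 m/s) or (height (world z) of remote below 0.05 m and linear speed of remote above 0.7 m/s)).
It also fails if it takes over 50 s, if anything falls off the work surface, if the arm or the gripper's body presses on something with over 40 N, if the wrist force passes 120 N, or if a joint passes its speed limit or range.

## Robot

A 6-joint arm with a two-finger parallel gripper is mounted at the origin on a cart in front of the work surface, level with it; the furniture and walls round the work are solid. World frame = base frame: x ahead of the robot, y to its left, z up, the work surface at z = 0. Lengths are in mm, angles in rad, forces in N, time in s.
With the tool pointing down it reaches from about 425 to 925 mm from the base axis. Payload 12.5 kg.
Tool frame: the origin (TCP) lies at the very end of the fingers, on their centre line; the grasp point (between the pads) lies 19 mm behind it; z points along the fingers, y is the line along which they close (so a half turn about z gives the same grasp; the last joint's range is limited). The gripper opens to 85 mm and grips with 20 to 120 N. Pads are 22 mm wide; open, the fingers measure 114 mm over their backs; the gripper's body (76 mm by 85 mm) begins 54 mm behind the grasp point. The pads swing forward as they close: fully open they stand 13 mm farther back than shut.
Start: joints at [-1.224, 0.491, 1.559, -0, 1.092, -0.106], TCP at [273.452, -562.022, 231.327] pointing down, gripper open.
Joint ranges: [-3.1, 3.1], [-0.84, 2.19], [0.05, 2.79], [-1.13, 4.28], [0.06, 2.93], [-2.69, 2.69]. Speed limits (rad/s): [2.22, 2.22, 2.79, 3.14, 3.14, 3.14].

## Interface

Orientations are given as a unit quaternion [x, y, z, w].
In Python, from rig import monitor, snapshot, camera_model, workorder gives the robot as it stands. The module is installed in compiled form; this text tells all that it offers.
- The arm moves only by the tool step_arm, never from a script. Its arguments are lists of equal length, an entry for each row: "offset": the shift along the tool's x, y, z in m, a list of three; "spin": the turn about the tool's z in degrees. A call has 1 to 12 rows; each row shifts and turns the commanded pose from where the row before left it, along the tool's axes as they then stand; what a row does not reach is not made up. A row lasts 1/8 s, in which the tool goes at most 62.5 mm and 10.7 degrees, less where a joint would pass 70% of its speed; a pose out of reach is approached as far as the arm can. A call is refused whole if a number of a shift passes 0.0625 or a number of a turn 10.7, either way. A call with a gripper value outside its range is refused whole. "fingers" is the finger opening in m, from 0 to 0.0854, set as the call begins (left out, the last holds). The fingers move at their own pace and stop on an object; the grip force is fixed at half the most. Time passes only in rows, so rows that do not move let the fingers close. It gives the time, the measured TCP pose, the force, the opening and the grip force at its end, in the units of the state.
- monitor.read_state(): the state, without advancing time (a new reading comes with each control period).
- snapshot(name): name is "side" or "top" or "wrist"; returns the picture (400x640x3 uint8, blue, green, red); there is no depth.
- camera_model(name): a dict with "K" (3x3 intrinsics, pixels), "D" ([k1, k2, p1, p2, k3] as OpenCV has them; the pictures are not rectified), "pose" (4x4, takes a point from camera to world coordinates). Camera axes: x right, y down, z forward; pixel columns grow to the right and rows downward; lengths in mm; the calibration is good to about 2 mm. A picture is of the moment at which its call begins: read the wrist's pose just before it. camera_model takes no time and is no camera call; for the wrist camera it gives the pose at the moment of the call.
- workorder.sign_off(): hands the job in; it is judged then, once.
The state is a dict: "clock": time; "joints": joint angles; "dq": joint speeds; "tau": joint torques, N m; "eef_pos": TCP position; "eef_rot": TCP orientation; "force": force on the tool from outside, world axes, zero at the start; "torque": the same for the moment, N m; "width": finger opening in mm; "grasp_force": force on a finger pad.
Only numpy, scipy, OpenCV 4.12 (cv2) and the standard library are available. Lean on these libraries where they do the work, as an engineer would, in place of code of your own. Each camera call takes 0.05 s, during which the arm holds its last target. There are 200 camera calls.

## Working session

There is one attempt and no reset: what is moved stays moved. The work goes in short steps, Python scripts to look and compute and a tool call to move; the robot and the scene stay as the last step left them, time stands still between calls to the robot, and variables do not carry over. Pictures are saved under pics/ and viewed, at most 11 in all, crops included, and the job is handed in when it is done.

Besides the shell and the picture viewer there is one more tool, called after ">>>" as name([rows], argument=value, ...), one row to a line, values as JSON. step_arm: Moves the arm, as the interface text tells. Its arguments: {"type":"object","properties":{"offset":{"type":"array"},"spin":{"type":"array"},"fingers":{"type":"number"}},"required":["offset","spin"]}

```bash
mkdir -p pics; python3 - <<'E'
from rig import monitor, snapshot, camera_model
import cv2,numpy as np
for n in("side","top"):
    cv2.imwrite(f"pics/{n}0.png",snapshot(n)); c=camera_model(n); print(n,np.round(c["K"],1).tolist(),np.round(c["D"],4),np.round(c["pose"],3).tolist())
s=monitor.read_state();print(s["clock"],s["eef_pos"],s["eef_rot"],s["width"])
c=camera_model("wrist");print(np.round(c["pose"],3).tolist())
E
```

```text
side [[369.6, 0.0, 316.9], [0.0, 369.6, 190.6], [0.0, 0.0, 1.0]] [-0.0565  0.      0.      0.      0.    ] [[-0.986, -0.082, 0.146, 476.341], [-0.166, 0.389, -0.906, 869.101], [0.018, -0.918, -0.397, 509.94], [0.0, 0.0, 0.0, 1.0]]
top [[414.8, 0.0, 317.9], [0.0, 414.8, 201.2], [0.0, 0.0, 1.0]] [-0.015  0.     0.     0.     0.   ] [[0.012, -0.992, 0.125, 517.114], [-1.0, -0.015, -0.023, -116.139], [0.025, -0.125, -0.992, 1304.966], [0.0, 0.0, 0.0, 1.0]]
0.1 [ 273.37958307 -561.81939714  230.7842429 ] [ 9.74483968e-01  2.24456576e-01 -3.64176632e-05 -4.90217087e-04] 85.6970265115635
[[0.437, -0.852, -0.288, 348.503], [-0.899, -0.414, -0.14, -525.976], [-0.0, 0.321, -0.947, 373.094], [0.0, 0.0, 0.0, 1.0]]
```

View pics/top0.png

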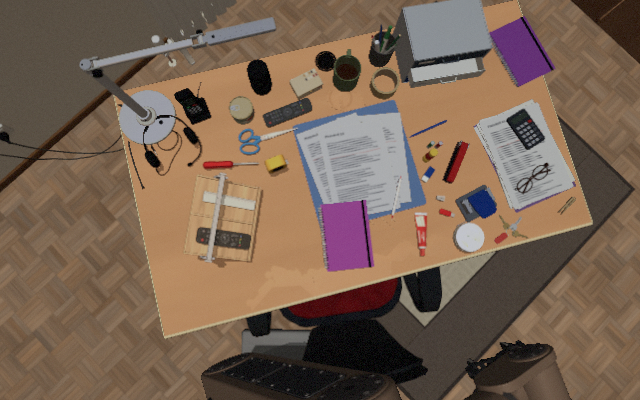

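View pics/side0.png

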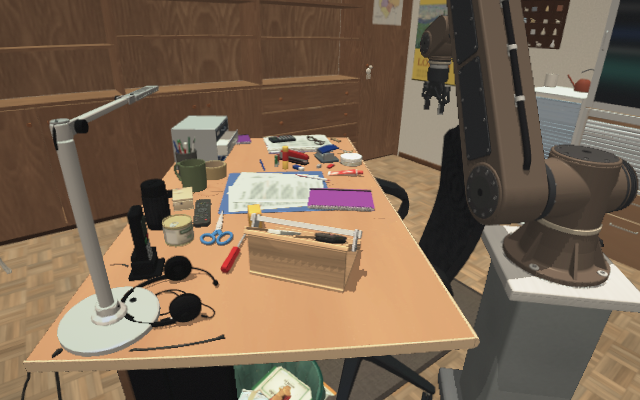

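The top view shows the holder around px (224,220), with the bar from (218,177) to (211,262), the remote in the near lane at (223,239), the ruler at (229,200) and the notebook at (347,236). The side view confirms that the holder's high back faces left. I'll enlarge the holder and notebook.

```bash
python3 - <<'E'
import cv2
a=cv2.imread("pics/top0.png")[160:285,175:385]
a=cv2.resize(a[:, :],None,fx=3.8,fy=3.8,interpolation=cv2.INTER_CUBIC)
for i in range(0,210,20): cv2.putText(a,str(175+i),(int(i*3.8),10),0,.35,(0,0,255)); cv2.line(a,(int(i*3.8),12),(int(i*3.8),18),(0,0,255))
for i in range(0,125,20): cv2.putText(a,str(160+i),(0,int(i*3.8)+4),0,.35,(0,0,255)); cv2.line(a,(25,int(i*3.8)),(31,int(i*3.8)),(0,0,255))
cv2.imwrite("pics/crop0.png",a)
E
```

```text
(no output)
```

View pics/crop0.png

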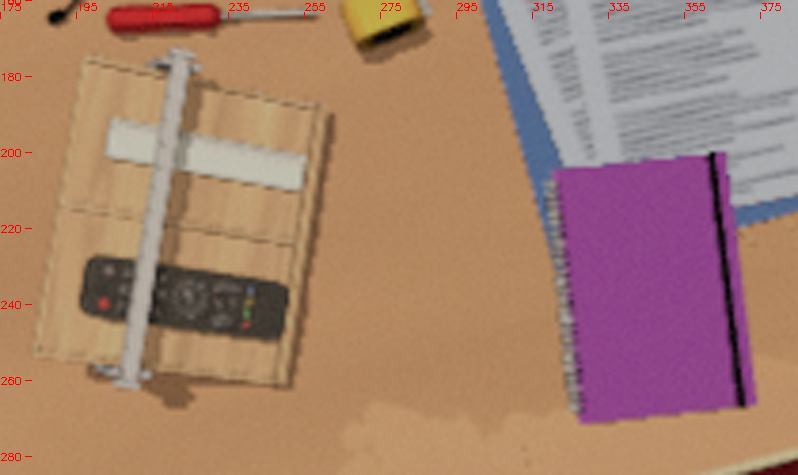

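The crop gives bar ends at crop px (180,58) and (127,383), holder back corners at (85,58) and (38,352), front corners at (328,108) and (292,385), and notebook corners at (553,170), (727,153), (757,404) and (580,422). Next I fit the poses.

```bash
cat > h.py <<'E'
import numpy as np,cv2
from rig import camera_model
from scipy.optimize import least_squares
from scipy.spatial.transform import Rotation as R
def proj(n,P,c=None):
    c=c or camera_model(n);T=np.linalg.inv(c["pose"])
    return cv2.projectPoints(np.array(P,float).reshape(-1,1,3),cv2.Rodrigues(T[:3,:3])[0],T[:3,3].copy(),c["K"],np.array(c["D"]))[0][:,0]
def ray(n,uv,z,c=None):
    c=c or camera_model(n)
    q=cv2.undistortPoints(np.array(uv,float).reshape(-1,1,2),c["K"],np.array(c["D"]))[:,0]
    d=np.c_[q,np.ones(len(q))]@c["pose"][:3,:3].T;o=c["pose"][:3,3]
    return o+d*((np.array(z)-o[2])/d[:,2])[:,None]
def hw(p,P):
    c,s=np.cos(p[2]),np.sin(p[2]);P=np.array(P,float)
    return np.c_[P[:,0]*c-P[:,1]*s+p[0],P[:,0]*s+P[:,1]*c+p[1],P[:,2]]
def fa(s,y,o): # holder coords of slope s, y, offset off face
    return [-85+s*.8660254-o*.5,y,22+s*.5+o*.8660254]
E
python3 - <<'E'
from h import *
f=lambda a:np.array(a,float)/3.8+[175,160]
# +y is near the robot (bottom of image)
P=[fa(125,-129.5,28),fa(125,129.5,28),[80,-122.5,125],[80,122.5,125],[-97,-122.5,36],[-97,122.5,36]]
uv=f([(180,58),(127,383),(85,58),(38,352),(328,108),(292,385)])
r=least_squares(lambda p:(proj("top",hw(p,P))-uv).ravel(),[460,170,1.57],x_scale=[100,100,1],loss='soft_l1')
print(r.x);print((proj("top",hw(r.x,P))-uv).round(2).tolist())
p=r.x;np.save("p.npy",p)
# remote top corners
c=f([(95,258),(287,287),(275,338),(83,312)])
g=least_squares(lambda v:(proj("top",hw(p,[fa(v[0]+a,v[1]+b,19) for a,b in((81.5,-24),(-81.5,-24),(-81.5,24),(81.5,24))]))-c).ravel(),[81.5,56]);print("remote",g.x,g.fun.round(2))
n=ray("top",f([(553,170),(727,153),(757,404),(580,422)]),10);print(n.round(1),n.mean(0))
for i in range(4):print(np.linalg.norm(n[i]-n[i-1]))
print(hw(p,[fa(125,0,28),fa(*g.x,0)]))
E
```

```text
[616.65131668 137.60009784   1.47094247]
[[0.58, -2.14], [1.73, 1.45], [-0.35, -3.65], [-0.93, 4.36], [0.26, -4.63], [-0.72, 2.08]]
remote [89.22731144 58.45122503] [-1.75 -1.    1.12 -1.62  2.18  0.81 -1.1   1.71]
[[ 669.5 -154.9   10. ]
 [ 685.9 -299.4   10. ]
 [ 479.9 -323.5   10. ]
 [ 463.9 -179.2   10. ]] [ 574.79609575 -239.27948035   10.        ]
207.07464337271674
145.43208005983846
207.41098887343307
145.2186011811576
[[617.5737472  146.80718042 108.7487112 ]
 [557.72097471 135.7385913   66.61365572]]
```

The residuals show the body is narrower than the 245 mm, which must include the brackets, and that I read the bar ends too far in. Refitting.

```bash
python3 - <<'E'
from h import *
f=lambda a:np.array(a,float)/3.8+[175,160]
W=115
P=[fa(125,-129.5,28),fa(125,129.5,28)]
B=lambda W:[[80,-W,125],[80,W,125],[-97,-W,36],[-97,W,36]]
uv=f([(180,50),(127,388),(85,58),(38,352),(328,108),(292,385)])
F=lambda p:(proj("top",hw(p[:3],P+B(p[3]*1)))-uv).ravel()
r=least_squares(F,[560,170,1.47,115],x_scale=[100,100,1,100])
print(r.x,r.fun.round(2))
p=r.x;np.save("p.npy",p)
c=f([(95,258),(287,287),(275,338),(83,312)])
g=least_squares(lambda v:(proj("top",hw(p,[fa(v[0]+a,v[1]+b,19) for a,b in((81.5,-24),(-81.5,-24),(-81.5,24),(81.5,24))]))-c).ravel(),[81.5,56]);print("remote",g.x,g.fun.round(2))
print(hw(p,[fa(125,0,28),fa(125,118,28),fa(125,-118,28),fa(81.5,56,0)]).round(1), [ -p[0]])
# tool transform & IK orient info
from rig import monitor
s=monitor.read_state();Rt=R.from_quat(s["eef_rot"]);print(Rt.as_matrix().round(3))
E
```

```text
[615.66893273 137.84169619   1.45769408 111.54943373] [ 1.07  0.33  1.04  0.37 -0.45  0.11 -0.91  0.36  0.13 -0.38 -0.88 -0.86]
remote [88.30530681 57.27561905] [-1.58 -1.28  1.16 -1.28  2.02  1.13 -1.16  1.39]
[[616.7 147.  108.7]
 [499.5 160.4 108.7]
 [734.  133.7 108.7]
 [558.4 129.8  62.8]] [np.float64(-615.6689327311747)]
[[ 0.899  0.437 -0.   ]
 [ 0.437 -0.899  0.001]
 [ 0.    -0.001 -1.   ]]
```

```bash
cat >> h.py <<'E'
from rig import monitor
def plan(xyz,yaw=None): # yaw deg of tool y; prints spin, then offset in tool axes after spinning
    s=monitor.read_state();M=R.from_quat(s["eef_rot"]).as_matrix();y0=np.degrees(np.arctan2(M[1,1],M[0,1]))
    if yaw is None:yaw=y0
    d=np.array(xyz)-s["eef_pos"];a=(yaw-y0+180)%360-180
    t=np.radians(y0+a);ty=np.array([np.cos(t),np.sin(t),0]);tx=np.array([-ty[1],ty[0],0])
    print("spin",round(-a,1),"offset",[round(float(d@tx),1),round(float(d@ty),1),round(float(-d[2]),1)],"|d|",round(float(np.linalg.norm(d)),1),"yaw0",round(y0,1),"pos",s["eef_pos"].round(1))
E
python3 - <<'E'
from h import *
p=np.load("p.npy");g=hw(p,[fa(125,-19,28)])[0];print(g,np.degrees(p[2]))
plan([g[0],g[1],220],np.degrees(p[2])-180)
E
```

```text
[635.59186213 144.89138636 108.7487112 ] 83.51971859551026
spin 32.4 offset [280.1, -743.1, 10.8] |d| 794.2 yaw0 -64.1 pos [ 273.4 -561.8  230.8]
```

>>> step_arm([
  [0, 0, 0],
  [0, 0, 0],
  [0, 0, 0],
  [0.02, -0.053, 0],
  [0.02, -0.053, 0],
  [0.02, -0.053, 0],
  [0.02, -0.053, 0],
  [0.02, -0.053, 0],
  [0.02, -0.053, 0],
  [0.02, -0.053, 0],
  [0.02, -0.053, 0],
  [0.02, -0.053, 0],
], spin=[10.7, 10.7, 10.7, 0.3, 0, 0, 0, 0, 0, 0, 0, 0], fingers=0.034)

```text
clock: 1.6
eef_pos: [506.2, -106.4, 231.2]
eef_rot: [0.998, -0.056, -0.0, 0.0]
force: [0.1, -1.3, -0.8]
width: 34.0
grasp_force: 0.0
```

>>> step_arm([
  [0.02, -0.053, 0],
  [0.02, -0.053, 0],
  [0.02, -0.053, 0],
  [0.02, -0.053, 0],
  [0.02, -0.053, 0],
  [0, 0, 0.01],
  [0, 0, 0],
  [0, 0, 0],
], spin=[0, 0, 0, 0, 0, 0, 0, 0])

```text
clock: 2.6
eef_pos: [634.6, 142.8, 221.4]
eef_rot: [0.998, -0.057, -0.0, 0.0]
force: [0.7, -0.4, -0.9]
width: 33.6
grasp_force: 0.0
```

```bash
python3 - <<'E'
from h import *
from rig import snapshot
import json
p=np.load("p.npy");g=hw(p,[fa(125,-19,28)])[0]
plan([g[0],g[1],220],np.degrees(p[2])-180)
c=camera_model("wrist");a=snapshot("wrist");np.savez("w1.npz",pose=c["pose"],K=c["K"],D=np.array(c["D"]))
P=hw(p,[fa(125,-129.5,28),fa(125,129.5,28),fa(125,-118,22),fa(125,118,22),fa(0,0,0),fa(190,0,0)]);print(proj("wrist",P,c).round(0).tolist())
cv2.imwrite("pics/w1.png",a)
E
```

```text
spin -0.0 offset [0.7, -2.2, 1.4] |d| 2.7 yaw0 -96.5 pos [634.6 142.8 221.4]
[[318.0, 46.0], [319.0, 336.0], [314.0, 63.0], [316.0, 323.0], [406.0, 184.0], [233.0, 217.0]]
```

View pics/w1.png

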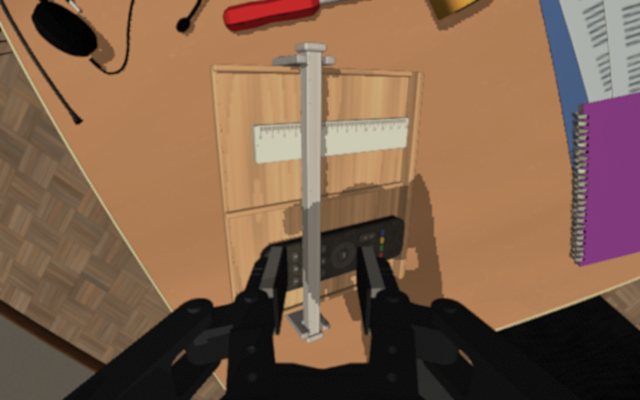

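The wrist view shows the bar's axis from (312,47) to (313,335). The prediction was (318,46) to (319,336), so the bar is about 5 mm further up the holder's x axis. I'll correct with this view and also measure the remote, whose lower right end is at (402,235) and whose right-end top corner is at (401,217).

```bash
python3 - <<'E'
from h import *
w=np.load("w1.npz");c={k:w[k] for k in w};p=np.load("p.npy")
b=ray("wrist",[(312,47),(313,335)],108.7,c);print(b.round(1),np.linalg.norm(b[1]-b[0]),b.mean(0), np.degrees(np.arctan2(*(b[1]-b[0])[1::-1])))
P=[fa(0,-112,0),fa(190,-112,0),fa(190,0,0),fa(0,0,0)];print(proj("wrist",hw(p,P),c).round())
i=ray("wrist",[(405,183)],[22+6],c);print(i,hw(p,[fa(0,0,6)]))
a=cv2.imread("pics/w1.png")[170:350,200:440];a=cv2.resize(a,None,fx=3.2,fy=3.2,interpolation=cv2.INTER_CUBIC);cv2.imwrite("pics/w1c.png",a)
E
```

```text
[[745.3 136.9 108.7]
 [490.5 167.5 108.7]] 256.5880740088367 [617.89920622 152.19258045 108.7       ] 173.13684577501215
[[414.  76.]
 [220.  72.]
 [233. 217.]
 [406. 184.]]
[[608.97221943  55.38515897  28.        ]] [[605.73714142  50.40394964  27.1961524 ]]
```

View pics/w1c.png

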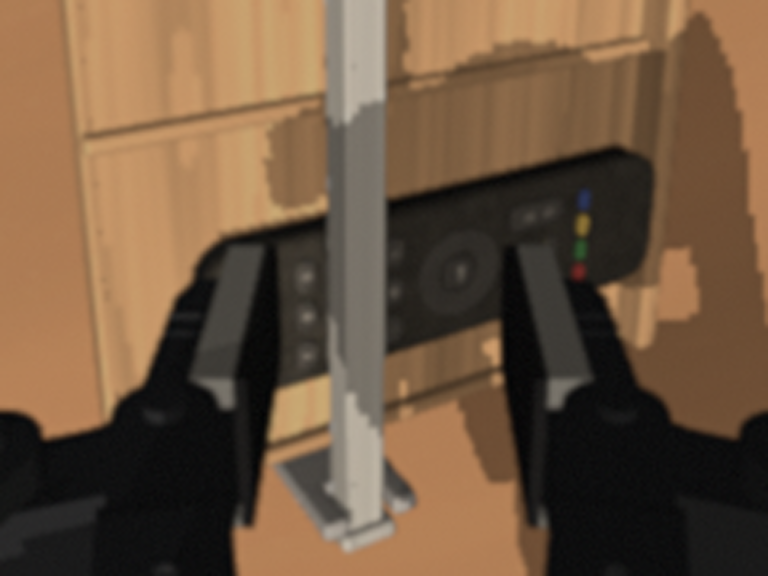

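```bash
python3 - <<'E'
from h import *
p=np.load("p.npy");p[0]+=1;p[1]+=4.8;np.save("p2.npy",p)
plan([636,149.8,135],np.degrees(p[2])-180)
E
```

```text
spin -0.1 offset [0.5, -7.1, 86.7] |d| 87.0 yaw0 -96.5 pos [634.7 142.8 221.7]
```

>>> step_arm([
  [0, -0.007, 0.03],
  [0, 0, 0.03],
  [0, 0, 0.027],
  [0, 0, 0],
  [0, 0, 0],
], spin=[0, 0, 0, 0, 0])

```text
clock: 3.28
eef_pos: [636.2, 150.4, 135.7]
eef_rot: [0.998, -0.057, 0.001, -0.0]
force: [0.1, -0.6, 0.2]
width: 33.7
grasp_force: 0.0
```

```bash
python3 - <<'E'
from h import *
from rig import snapshot
c=camera_model("wrist");a=snapshot("wrist");np.savez("w2.npz",pose=c["pose"],K=c["K"],D=np.array(c["D"]))
p=np.load("p2.npy");print(proj("wrist",hw(p,[fa(125,-19,28),fa(125,-129,28),fa(125,40,28)]),c).round())
s=monitor.read_state();e=s["eef_pos"];print(e,proj("wrist",[e,e+[0,0,20],e-[0,0,28]],c).round())
cv2.imwrite("pics/w2.png",a)
E
```

```text
[[322. 239.]
 [323.  27.]
 [322. 322.]]
[636.24736793 150.55504749 135.88098271] [[321. 264.]
 [321. 287.]
 [321. 239.]]
```

View pics/w2.png

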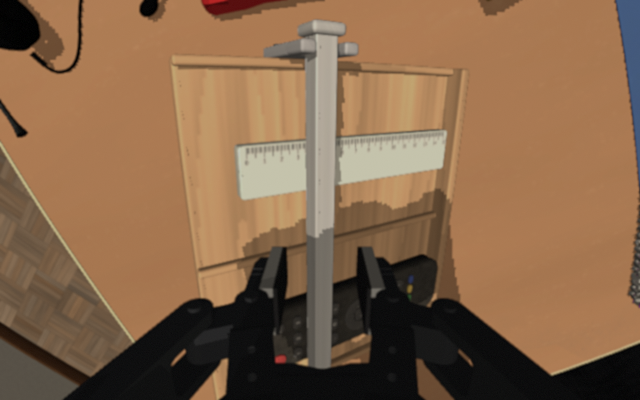

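The bar's axis at about (319,250) lines up with the tool axis at (321,250). Going down to grip.

>>> step_arm([
  [0, 0, 0.012],
  [0, -0.001, 0.011],
  [0, 0, 0.011],
  [0, 0, 0],
  [0, 0, 0],
], spin=[0, 0, 0, 0, 0])

```text
clock: 3.95
eef_pos: [635.9, 151.9, 100.3]
eef_rot: [0.998, -0.056, 0.0, 0.0]
force: [1.0, 0.0, 0.1]
width: 34.0
grasp_force: 0.0
```

>>> step_arm([
  [0, 0, 0],
  [0, 0, 0],
  [0, 0, 0],
  [0, 0, 0],
  [0, 0, 0],
  [0, 0, 0],
], spin=[0, 0, 0, 0, 0, 0], fingers=0.004)

```text
clock: 4.7
eef_pos: [636.0, 151.8, 101.0]
eef_rot: [0.998, -0.056, 0.0, 0.0]
force: [-2.5, -1.9, 6.3]
width: 12.3
grasp_force: 58.8
```

>>> step_arm([
  [0, 0.002, -0.0035],
  [0, 0.002, -0.0035],
  [0, 0.003, -0.0052],
  [0, 0.003, -0.0052],
  [0, 0.003, -0.0052],
  [0, 0.003, -0.0052],
], spin=[0, 0, 0, 0, 0, 0])

```text
clock: 5.45
eef_pos: [633.9, 135.7, 128.5]
eef_rot: [0.998, -0.056, 0.0, 0.0]
force: [-0.1, -0.0, -0.4]
width: 12.5
grasp_force: 58.5
```

>>> step_arm([
  [0, 0.01, -0.02],
  [0, 0.01, -0.02],
  [0, 0, -0.02],
  [0, 0, 0],
  [0, 0, 0],
], spin=[0, 0, 0, 0, 0])

```text
clock: 6.08
eef_pos: [631.4, 115.9, 188.0]
eef_rot: [0.998, -0.056, -0.0, 0.0]
force: [0.2, 0.8, -0.3]
width: 12.5
grasp_force: 58.5
```

```bash
python3 - <<'E'
from h import *
from rig import snapshot
a=snapshot("side");b=snapshot("wrist")
i=cv2.resize(a[180:310,200:400],None,fx=2.6,fy=2.6);cv2.imwrite("pics/g1.png",np.hstack([cv2.resize(i,(500,325)),cv2.resize(b,(300,188)).repeat(1,0).copy() if 0 else cv2.copyMakeBorder(cv2.resize(b,(300,188)),0,137,0,0,0)]))
plan([605,-55,60])
E
```

```text
spin -0.0 offset [-7.0, 172.9, 127.4] |d| 214.8 yaw0 -96.5 pos [631.4 116.  187.4]
```

View pics/g1.png

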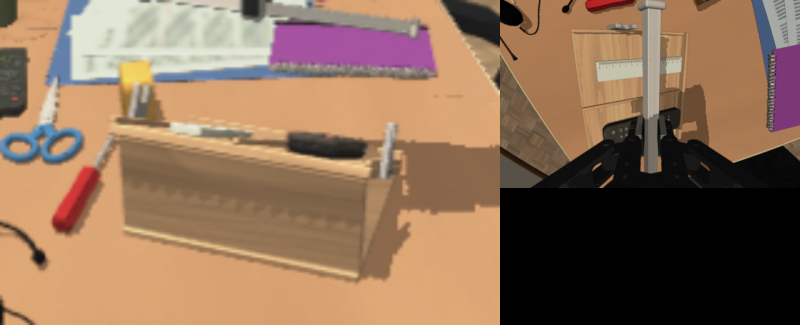

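The bar is held roughly level, and the ruler and remote are still in the holder. Carrying it to the bare strip between holder and notebook.

>>> step_arm([
  [-0.002, 0.03, 0],
  [-0.002, 0.05, 0],
  [-0.002, 0.05, 0.02],
  [-0.001, 0.043, 0.035],
  [0, 0, 0.035],
  [0, 0, 0.03],
  [0, 0, 0.015],
  [0, 0, 0.012],
  [0, 0, 0],
  [0, 0, 0],
], spin=[0, 0, 0, 0, 0, 0, 0, 0, 0, 0])

```text
clock: 7.42
eef_pos: [605.7, -55.0, 41.9]
eef_rot: [0.998, -0.056, 0.001, 0.0]
force: [0.1, -0.1, -0.5]
width: 12.5
grasp_force: 58.6
```

>>> step_arm([
  [0, 0, 0.01],
  [0, 0, 0.008],
  [0, 0, 0.005],
  [0, 0, 0],
  [0, 0, 0],
], spin=[0, 0, 0, 0, 0])

```text
clock: 8.05
eef_pos: [605.4, -55.1, 18.2]
eef_rot: [0.998, -0.056, 0.0, 0.0]
force: [1.0, 0.7, -0.5]
width: 12.6
grasp_force: 58.6
```

>>> step_arm([
  [0, 0, 0.004],
  [0, 0, 0.003],
  [0, 0, 0.002],
  [0, 0, 0],
  [0, 0, 0],
], spin=[0, 0, 0, 0, 0])

```text
clock: 8.68
eef_pos: [605.3, -55.1, 9.1]
eef_rot: [0.998, -0.056, 0.0, 0.0]
force: [0.4, -0.0, -0.6]
width: 12.6
grasp_force: 58.6
```

>>> step_arm([
  [0, 0, 0.002],
  [0, 0, 0.002],
  [0, 0, 0.001],
  [0, 0, 0],
], spin=[0, 0, 0, 0])

```text
clock: 9.18
eef_pos: [605.3, -55.0, 4.1]
eef_rot: [0.998, -0.056, -0.0, 0.0]
force: [-0.4, 0.6, 0.9]
width: 12.9
grasp_force: 58.6
```

>>> step_arm([
  [0, 0, 0.001],
  [0, 0, 0.0005],
  [0, 0, 0],
], spin=[0, 0, 0])

```text
clock: 9.55
eef_pos: [605.4, -55.0, 3.5]
eef_rot: [0.998, -0.056, 0.0, 0.0]
force: [-3.2, 0.6, 9.6]
width: 12.7
grasp_force: 59.1
```

>>> step_arm([
  [0, 0, 0],
  [0, 0, 0],
  [0, 0, 0],
  [0, 0, 0],
  [0, 0, 0],
], spin=[0, 0, 0, 0, 0], fingers=0.035)

```text
clock: 10.18
eef_pos: [605.3, -55.1, 2.5]
eef_rot: [0.998, -0.056, -0.0, 0.0]
force: [-0.4, -1.2, -0.8]
width: 35.0
grasp_force: 0.0
```

>>> step_arm([
  [0, 0, -0.005],
  [0, 0, -0.02],
  [0, 0, -0.05],
  [0, 0, -0.06],
  [0, 0, -0.06],
  [0, 0, 0],
  [0, 0, 0],
], spin=[0, 0, 0, 0, 0, 0, 0])

```text
clock: 11.05
eef_pos: [604.9, -54.9, 198.3]
eef_rot: [0.998, -0.056, 0.0, 0.0]
force: [0.8, 0.3, -0.5]
width: 35.1
grasp_force: 0.0
```

```bash
python3 - <<'E'
from h import *
p=np.load("p2.npy");q=hw(p,[fa(84,56,10)])[0];print(q)
plan([q[0],q[1],220],np.degrees(p[2])-90)
E
```

```text
[559.0794372  131.81829978  72.660254  ]
spin -90.0 offset [180.4, -66.6, -21.7] |d| 193.5 yaw0 -96.5 pos [604.9 -54.9 198.3]
```

>>> step_arm([
  [0, 0, -0.02],
  [0, 0, 0],
  [0, 0, 0],
  [0, 0, 0],
  [0, 0, 0],
  [0, 0, 0],
  [0, 0, 0],
  [0, 0, 0],
  [0, 0, 0],
  [0.045, -0.016, 0],
  [0.045, -0.017, 0],
  [0.045, -0.017, 0],
], spin=[-10, -10, -10, -10, -10, -10, -10, -10, -10, 0, 0, 0], fingers=0.075)

```text
clock: 12.55
eef_pos: [569.8, 86.0, 216.2]
eef_rot: [0.746, 0.666, -0.001, -0.001]
force: [-0.5, -0.3, 0.6]
width: 74.9
grasp_force: 0.0
```

>>> step_arm([
  [0.045, -0.017, 0],
  [0, 0, 0],
  [0, 0, 0],
], spin=[0, 0, 0])

```text
clock: 12.92
eef_pos: [558.7, 131.1, 216.7]
eef_rot: [0.746, 0.666, -0.001, -0.0]
force: [-0.1, 0.1, 0.0]
width: 75.1
grasp_force: 0.0
```

```bash
python3 - <<'E'
from h import *
from rig import snapshot
c=camera_model("wrist");a=snapshot("wrist");np.savez("w3.npz",pose=c["pose"],K=c["K"],D=np.array(c["D"]))
p=np.load("p2.npy");print(proj("wrist",hw(p,[fa(84+i,56+j,19) for i,j in((81,-24),(81,24),(-81,24),(-81,-24))]),c).round().tolist())
e=monitor.read_state()["eef_pos"];print(e,proj("wrist",[e,[e[0],e[1],75]],c).round())
t=snapshot("top")[170:280,180:340]
cv2.imwrite("pics/w3.png",np.hstack([a[:, 100:540],cv2.copyMakeBorder(cv2.resize(t,(350,241)),0,159,0,0,0)]))
E
```

```text
[[355.0, 110.0], [287.0, 109.0], [299.0, 238.0], [343.0, 238.0]]
[558.96950914 130.64163621 216.87212286] [[321. 263.]
 [321. 182.]]
```

View pics/w3.png

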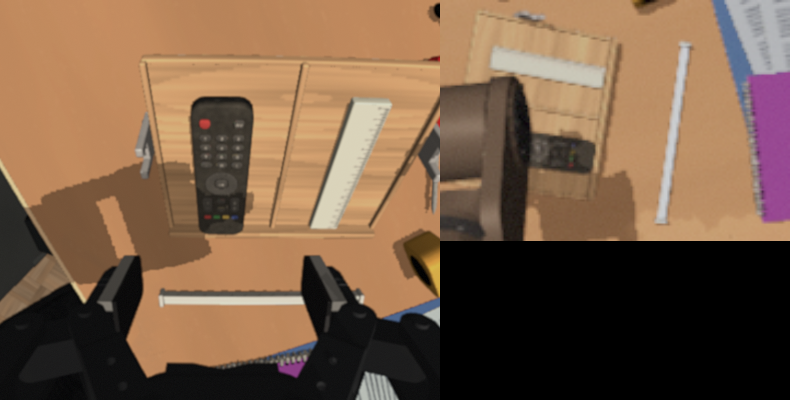

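The bar lies flat on the desk. The remote's upper end is at about (292..353, 98) and its lower end at (300..343, 233), centred laterally at x≈322. Fitting its position up the slope.

```bash
python3 - <<'E'
from h import *
w=np.load("w3.npz");c={k:w[k] for k in w};p=np.load("p2.npy")
uv=np.array([(353.,98),(292,98),(300,233),(343,233)])
G=lambda v:[fa(v[0]+i,v[1]+j,19) for i,j in((81,-24),(81,24),(-81,24),(-81,-24))]
r=least_squares(lambda v:(proj("wrist",hw(p,G(v)),c)-uv).ravel(),[84,56]);print(r.x,r.fun.round(1))
q=hw(p,[fa(*r.x,0)])[0];print(q)
m=hw(p,[fa(r.x[0]+1,r.x[1],10)])[0];plan([m[0],m[1],95])
E
```

```text
[93.07876711 55.11197739] [ 4.1  0.3 -4.6  0.3 -0.8  0.3  1.6  0.3]
[561.41345759 144.49833806  68.53938355]
spin -0.0 offset [10.1, 0.7, 122.1] |d| 122.5 yaw0 -6.5 pos [559.1 130.4 217.1]
```

>>> step_arm([
  [0.008, 0.0005, 0.04],
  [0, 0, 0.04],
  [0, 0, 0.03],
  [0, 0, 0.017],
  [0, 0, 0.008],
  [0, 0, 0.004],
  [0, 0, 0.002],
  [0, 0, 0],
  [0, 0, 0],
], spin=[0, 0, 0, 0, 0, 0, 0, 0, 0])

```text
clock: 14.15
eef_pos: [560.5, 139.3, 77.0]
eef_rot: [0.746, 0.666, 0.0, 0.0]
force: [1.2, -0.3, 0.3]
width: 74.6
grasp_force: 0.0
```

>>> step_arm([
  [0, 0, 0.002],
  [0, 0, 0.0015],
  [0, 0, 0],
  [0, 0, 0],
], spin=[0, 0, 0, 0])

```text
clock: 14.65
eef_pos: [560.4, 139.3, 73.1]
eef_rot: [0.746, 0.666, -0.0, 0.0]
force: [-0.2, 0.2, 0.1]
width: 75.0
grasp_force: 0.0
```

>>> step_arm([
  [0, 0, 0],
  [0, 0, 0],
  [0, 0, 0],
  [0, 0, 0],
  [0, 0, 0],
  [0, 0, 0],
], spin=[0, 0, 0, 0, 0, 0], fingers=0.035)

```text
clock: 15.4
eef_pos: [560.3, 139.2, 73.5]
eef_rot: [0.746, 0.666, 0.0, 0.0]
force: [-2.2, -1.0, 4.9]
width: 44.9
grasp_force: 61.5
```

>>> step_arm([
  [0, 0, -0.003],
  [0, 0, -0.005],
  [0, 0, -0.01],
  [0, 0, -0.02],
  [0, 0, -0.03],
  [0, 0, -0.03],
  [0, 0, -0.02],
  [0, 0, 0],
  [0, 0, 0],
], spin=[0, 0, 0, 0, 0, 0, 0, 0, 0])

```text
clock: 16.52
eef_pos: [560.0, 139.2, 190.5]
eef_rot: [0.746, 0.666, -0.0, -0.0]
force: [-0.3, 0.4, -1.4]
width: 45.2
grasp_force: 61.5
```

```bash
python3 - <<'E'
from h import *
from rig import snapshot
a=snapshot("wrist");b=snapshot("side")[120:310,170:400]
cv2.imwrite("pics/g2.png",np.hstack([a[:,130:510],cv2.copyMakeBorder(cv2.resize(b,(400,330)),0,70,0,0,0)]))
plan([574.8,-239.3,150],-83.3)
E
```

```text
spin 76.8 offset [-29.4, 377.6, 40.1] |d| 380.9 yaw0 -6.5 pos [560.  139.2 190.1]
```

View pics/g2.png

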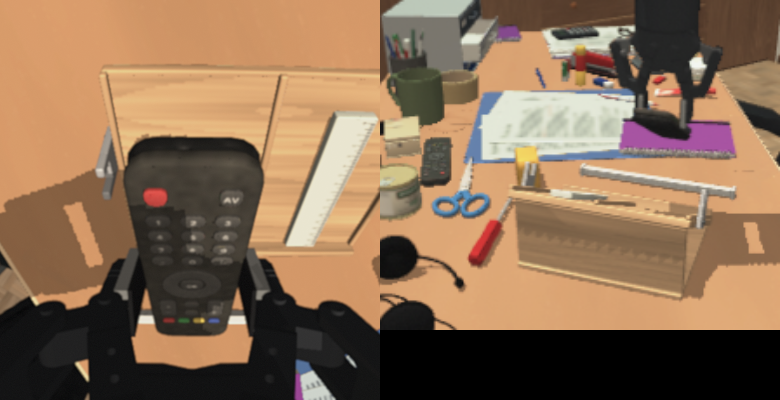

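The remote is held mid-body and the ruler is undisturbed. Turning it and carrying it to the notebook.

>>> step_arm([
  [0, 0, -0.01],
  [0, 0, 0],
  [0, 0, 0],
  [0, 0, 0],
  [0, 0, 0],
  [0, 0, 0],
  [0, 0, 0],
  [0, 0, 0],
  [-0.004, 0.047, 0],
  [-0.004, 0.047, 0],
  [-0.005, 0.047, 0],
  [-0.005, 0.047, 0],
], spin=[9.6, 9.6, 9.6, 9.6, 9.6, 9.6, 9.6, 9.6, 0, 0, 0, 0])

```text
clock: 18.12
eef_pos: [564.3, -51.0, 200.3]
eef_rot: [0.998, 0.059, -0.001, -0.0]
force: [0.5, 0.7, -1.8]
width: 45.3
grasp_force: 61.6
```

>>> step_arm([
  [-0.005, 0.047, 0],
  [-0.005, 0.047, 0],
  [-0.005, 0.047, 0.02],
  [-0.004, 0.047, 0.03],
  [0, 0, 0.03],
  [0, 0, 0.03],
  [0, 0, 0],
  [0, 0, 0],
], spin=[0, 0, 0, 0, 0, 0, 0, 0])

```text
clock: 19.12
eef_pos: [568.1, -238.6, 91.7]
eef_rot: [0.998, 0.059, 0.0, 0.0]
force: [0.4, 0.7, -2.2]
width: 45.1
grasp_force: 61.9
```

```bash
python3 - <<'E'
from h import *
from rig import snapshot
c=camera_model("wrist");a=snapshot("wrist");np.savez("w4.npz",pose=c["pose"],K=c["K"],D=np.array(c["D"]))
cv2.imwrite("pics/g3.png",np.hstack([a[:,80:560],cv2.copyMakeBorder(cv2.resize(snapshot("side")[130:230,260:420],(320,200)),0,200,0,0,0)]))
plan([567,-239.3,50],-83.3)
E
```

```text
spin 0.1 offset [-1.4, 0.6, 42.3] |d| 42.4 yaw0 -83.2 pos [ 568.3 -238.6   92.3]
```

View pics/g3.png

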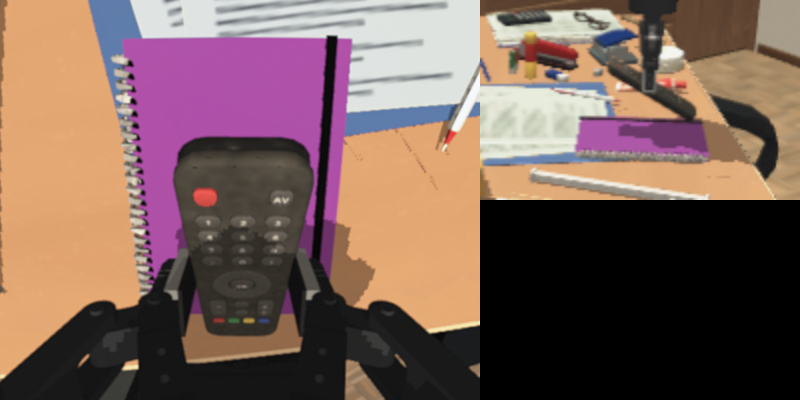

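Remote centred over the cover, tilted about 30°. Lowering it so the low end touches and the remote swings flat.

>>> step_arm([
  [0, 0, 0.015],
  [0, 0, 0.012],
  [0, 0, 0.006],
  [0, 0, 0.004],
  [0, 0, 0.003],
  [0, 0, 0],
], spin=[0, 0, 0, 0, 0, 0])

```text
clock: 19.98
eef_pos: [568.9, -238.7, 51.8]
eef_rot: [0.998, 0.059, 0.001, 0.001]
force: [3.7, 1.6, 6.8]
width: 45.0
grasp_force: 62.9
```

>>> step_arm([
  [0, 0, 0.003],
  [0, 0, 0.003],
  [0, 0, 0.003],
  [0, 0, 0],
], spin=[0, 0, 0, 0])

```text
clock: 20.48
eef_pos: [569.0, -238.9, 42.8]
eef_rot: [0.998, 0.059, 0.001, 0.001]
force: [3.9, 0.2, 7.3]
width: 44.8
grasp_force: 63.7
```

>>> step_arm([
  [0, 0, 0.003],
  [0, 0, 0.003],
  [0, 0, 0.003],
  [0, 0, 0.003],
  [0, 0, 0.002],
  [0, 0, 0],
], spin=[0, 0, 0, 0, 0, 0])

```text
clock: 21.22
eef_pos: [568.8, -239.0, 28.7]
eef_rot: [0.998, 0.059, 0.001, 0.001]
force: [2.5, 0.3, 5.8]
width: 44.8
grasp_force: 64.8
```

>>> step_arm([
  [0, 0, 0.003],
  [0, 0, 0.002],
  [0, 0, 0.002],
  [0, 0, 0.001],
  [0, 0, 0],
], spin=[0, 0, 0, 0, 0])

```text
clock: 21.85
eef_pos: [568.2, -238.7, 20.4]
eef_rot: [0.998, 0.059, 0.001, 0.0]
force: [3.4, -0.3, 4.3]
width: 45.1
grasp_force: 65.3
```

>>> step_arm([
  [0, 0, 0.001],
  [0, 0, 0.001],
  [0, 0, 0.001],
  [0, 0, 0],
], spin=[0, 0, 0, 0])

```text
clock: 22.35
eef_pos: [567.9, -238.5, 17.2]
eef_rot: [0.998, 0.059, 0.0, 0.0]
force: [4.1, 0.8, 5.6]
width: 45.4
grasp_force: 65.6
```

>>> step_arm([
  [0, 0, 0.001],
  [0, 0, 0.001],
  [0, 0, 0],
], spin=[0, 0, 0])

```text
clock: 22.72
eef_pos: [568.1, -238.6, 16.1]
eef_rot: [0.998, 0.059, 0.001, 0.0]
force: [1.8, 2.3, 13.8]
width: 45.2
grasp_force: 66.8
```

Force is up and the remote is flat on the cover. Releasing.

>>> step_arm([
  [0, 0, 0],
  [0, 0, 0],
  [0, 0, 0],
  [0, 0, 0],
  [0, 0, 0],
], spin=[0, 0, 0, 0, 0], fingers=0.07)

```text
clock: 23.35
eef_pos: [567.7, -238.5, 15.0]
eef_rot: [0.998, 0.059, -0.0, -0.0]
force: [0.3, 0.5, -0.1]
width: 70.0
grasp_force: 0.0
```

>>> step_arm([
  [0, 0, -0.005],
  [0, 0, -0.02],
  [0, 0, -0.05],
  [0, 0, -0.06],
  [0, 0, -0.06],
  [0, 0, 0],
  [0, 0, 0],
], spin=[0, 0, 0, 0, 0, 0, 0])

```text
clock: 24.22
eef_pos: [567.4, -238.3, 210.0]
eef_rot: [0.998, 0.059, -0.0, -0.0]
force: [-0.4, 0.5, -0.4]
width: 70.2
grasp_force: 0.0
```

```bash
python3 - <<'E'
from h import *
from rig import snapshot
c=camera_model("wrist");a=snapshot("wrist")
np.savez("w5.npz",pose=c["pose"],K=c["K"],D=np.array(c["D"]))
cv2.imwrite("pics/f.png",np.hstack([a[:,80:560],cv2.copyMakeBorder(cv2.resize(snapshot("side")[150:310,220:420],(320,256)),0,144,0,0,0)]))
E
```

```text
(no output)
```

View pics/f.png

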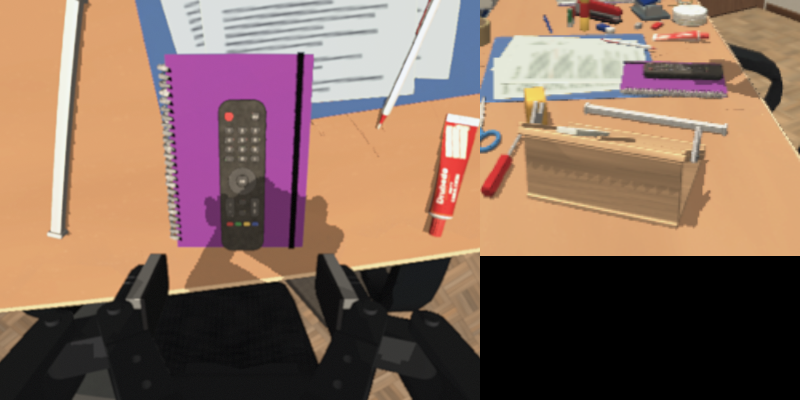

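The remote lies flat with buttons up, from row 99 to row 249. The notebook spans rows 54 to 246, so I need the lengthwise offset as numbers.

```bash
python3 - <<'E'
from h import *
w=np.load("w5.npz");c={k:w[k] for k in w}
n=ray("w",[(244,54),(393,55),(382,246),(259,246)],10,c);m=n.mean(0)
r=ray("w",[(322,99),(323,249)],[27,24],c)
print(n.round(),m,r,r.mean(0),np.linalg.norm(r[1]-r[0]))
x=(n[0]+n[1]-n[2]-n[3])/2;print(np.linalg.norm(x));x/=np.linalg.norm(x);d=r.mean(0)-m;print("len",d@x,"cross",np.cross(x[:2],d[:2]),"ends to cover", [(q-m)@x for q in r])
E
```

```text
[[ 672. -150.   10.]
 [ 688. -295.   10.]
 [ 482. -320.   10.]
 [ 465. -177.   10.]] [ 576.80598473 -235.44634484   10.        ] [[ 638.47919314 -230.71319792   27.        ]
 [ 477.74073477 -250.8844734    24.        ]] [ 558.10996395 -240.79883566   25.5       ] 162.02694945938467
207.69431898671965
len -19.21992350634913 cross -2.963931699132003 ends to cover [np.float64(61.779623971003616), np.float64(-100.21947098370177)]<stdin>:6: DeprecationWarning: Arrays of 2-dimensional vectors are deprecated. Use arrays of 3-dimensional vectors instead. (deprecated in NumPy 2.0)
```

The remote is 19 mm off centre lengthwise (limit 35) and 3 mm crosswise, with its whole length on the cover.

```bash
python3 -c "
from rig import workorder;print(workorder.sign_off())"
```

```text
the job is handed in; nothing more can be done
None
```

The job is handed in, with no verdict returned: the bar lies on the bare desk and the remote is flat, buttons up and fully on the notebook, about 19 mm off centre lengthwise (limit 35 mm); the ruler is still in the holder, and I saw no sign that the screwdriver, tape measure or tube moved.

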